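# Square up sample plates and snap the cassette cover on

### The job

Tap the untidy stack of three thin sample plates in the blue cassette back against its fence until their edges line up, then take the orange cover by its black handle, set it over the cassette and press it down until both black catches snap over it. Do not let go: finish while still holding the cover's handle and pressing the cover down on the cassette with about 10 N. Leave everything else on the bench where it is.

Things in the scene. Friction and masses are not known exactly. Their poses are not given: they have to be found in the camera images.
- cassette: Fixed blue cassette. Origin: centre of its underside, on the bench; x to its closed far end, y left. Floor 8 mm thick, x -78 to +52, y +-58 mm. Side walls (inner faces 69, outer 81 mm apart, x -47 to +50) and a far fence (inner face x +47, outer +50) rise to 27 mm. The -x end is open: the loose plates on the floor stick out of it by 6 to 23 mm; home against the fence they are centred at x 0.
- cassette_mouth (a point): Middle of the cassette's open end on its floor (cassette x -47, z 8 mm), axes as the cassette's. The near edges of the plates line up here when they are home; the floor runs on 31 mm outside it, so shut fingertips just over the floor can push all three plates along +x.
- cover_home (a point): Where cover_grip is once the cover is home (cassette x 0, y 0, 55 mm above the bench), panel resting on the wall tops; axes as the cassette's. The cover's x then lies along the cassette's x, either way round.
- latch_l (a joint): Black sprung catch outside the left (+y) wall, 30 mm long, at cassette x 0, top 52 mm above the bench. Joint, m: 0 = at rest, grows to 0.009 as it is pushed outward; spring 2.5 N plus 0.5 N per mm. Its nose has a ramp from 45 mm off the centre line (52 mm up) inward to 37.5 mm (36 mm up), and a flat hook underside 34.5 mm up.
- latch_r (a joint): Right (-y) catch, the mirror image of the left one.
- plate_low_centre (a point): Centre of the lowest plate, white, 94 x 66 x 6 mm, 45 g, loose, 11 mm above the bench; axes along the plate (x is the 94 mm side).
- plate_mid_centre (a point): Centre of the middle plate, yellow, same size, 17 mm above the bench.
- plate_top_centre (a point): Centre of the top plate, white, same size, 23 mm above the bench.
- cover_grip (a point): Grip point in the black handle of the loose orange cover (about 120 g), on its centre line, 43 mm above its underside (43 mm above the bench at first); x along the handle. The handle is a bar 60 (x) x 14 mm (y), from 22 mm below to 13 mm above this point, on a panel 116 (x) x 82 (y) x 6 mm. At both x ends a lip 60 mm wide, 4 mm thick hangs 15 mm below the panel, inner faces at x +-54.
- cover: The same cover; origin 43 mm below cover_grip. It stands on its lips; on the cassette they go outside the fence and in front of the plates, if these are home. Pressed down, its long edges spread the catches from about 17 mm above home; the push needed grows to 8 to 16 N some 9 mm above home, suddenly drops to about 4 N, then the catches hook over the panel as it lands on the walls.
- rotor_lid: Bystander: black round rotor lid, 104 mm across, 26 mm high; it stands on the other side of the cassette from the cover. Origin: centre of its underside, as for all the bystanders below.
- tube_rack: Bystander: blue tube rack, 120 x 210 x 45 mm, tubes reaching 60 mm, behind the cassette.
- tip_box_a: Bystander: black box with yellow pipette tips, 85 x 122 x 68 mm.
- tip_box_b: Bystander: pale box with white pipette tips, 85 x 122 x 68 mm.
- tube_strip: Bystander: small grey strip, 80 x 24 mm, with four red-capped tubes, 45 mm high.
- pipette: Bystander: white pipette lying down, about 280 mm long, 46 mm wide, 22 mm high.
- reagent: Bystander: amber bottle with a blue cap, 64 mm across, 125 mm high.
There are look-alikes about, which are no part of the job. Several things look just like the cover: the one meant starts farthest to the robot's left.

How it is judged:
By the outcome, as a careful person would: the job done as asked, in the order asked, and still so for the second after the job is handed in, while the arm keeps its last pose, push and grip.
It also fails if it takes over 54 s, if anything falls off the work surface, if the arm or the gripper's body presses on something with over 40 N, if the wrist force passes 120 N, or if a joint passes its speed limit or range.

### The arm

A 6-joint arm with a two-finger parallel gripper is mounted at the origin on the work surface. World frame = base frame: x ahead of the robot, y to its left, z up, the work surface at z = 0. Lengths are in m, angles in rad, forces in N, time in s.
With the tool pointing down it reaches from about 0.375 to 0.9 m from the base axis. Payload 3.1 kg.
Tool frame: the origin (TCP) lies between the finger pads; the fingertips stand manip.nose_length ahead of it and the grasp point (between the pads) lies 5 mm behind it (manip.nose_length is the distance from the TCP to the fingertips, in m); z points along the fingers, y is the line along which they close (so a half turn about z gives the same grasp; the last joint's range is limited). The gripper opens to 85 mm and grips with 20 to 120 N. Pads are 22 mm wide; open, the fingers measure 114 mm over their backs; the gripper's body (76 mm by 85 mm) begins 54 mm behind the grasp point. The pads swing forward as they close: fully open they stand 13 mm farther back than shut.
Start: joints at [1.087, 0.527, 1.433, -0, 1.181, -0.178], TCP at [0.188, 0.596, 0.245] pointing down, gripper open.
Joint ranges: [-3.08, 3.08], [-0.75, 2.2], [0.22, 2.44], [-1.43, 4.57], [0, 2.65], [-2.85, 2.85]. Speed limits (rad/s): [2.79, 2.79, 3.14, 3.14, 3.14, 3.14].

### API

Orientations are given as a unit quaternion [x, y, z, w].
In Python, from station import monitor, eyes, job, manip gives the robot as it stands.
- The arm moves only by the shell command python3 -m pendant 'ROWS' [FORCE]. ROWS is JSON, a list that holds one entry, the list of rows, each a list of 7 numbers: the shift along the tool's x, y, z as a fraction of full scale, then the turn, a rotation vector about the tool's x, y, z as a fraction of full scale, then the opening, from 0 (shut) to 1 (fully open). A call has 1 to 20 rows; each row shifts and turns the commanded pose from where the row before left it, along the tool's axes as they then stand; what a row does not reach is not made up. Full scale, the value 1, is 800 mm for a shift and 0.12 rad for a turn. A row lasts 1/10 s, in which the tool goes at most 50 mm and 8.59 degrees, less where a joint would pass 70% of its speed; a pose out of reach is approached as far as the arm can. A call with a number of a shift or a turn outside -1 to 1 is refused whole. A call with a gripper value outside its range is refused whole. The fingers move at their own pace and stop on an object; FORCE is the grip in N (left out, the last holds). Time passes only in rows, so rows that do not move let the fingers close. It gives the time, the measured TCP pose, the force, the opening and the grip force at its end, in the units of the state.
- monitor.sense(): the state, without advancing time (a new reading comes with each control period).
- eyes.snapshot(name): name is "side" or "top"; returns a dict with "pixels" (480x640x3 uint8, red, green, blue), "depth" (480x640 float32, m along the optical axis (not along the pixel's ray), 0 where there is no reading), "intrinsics" (3x3 intrinsics, pixels), "eye" and "attitude" of the camera in the world. Camera axes: x right, y down, z forward; pixel columns grow to the right and rows downward; lengths in m; the calibration is good to about 2 mm. A picture is of the moment at which its call begins.
- job.sign_off(): hands the job in; it is judged then, once.
The state is a dict: "t": time; "q": joint angles; "qd": joint speeds; "tau": joint torques, N m; "tcp_pos": TCP position; "tool_rot": TCP orientation; "force": force on the tool from outside, world axes, zero at the start; "ft_torque": the same for the moment, N m; "finger_gap": opening from 0.0 (shut) to 1.0 (fully open); "gripper_force": force on a finger pad.
Only numpy, scipy, OpenCV 4.12 (cv2) and the standard library are available. Lean on these libraries where they do the work, as an engineer would, in place of code of your own. Each camera call takes 0.05 s, during which the arm holds its last target. There are 200 camera calls.

## Working session

There is one attempt and no reset: what is moved stays moved. The work goes in short steps, Python scripts to look and compute and a shell command to move; the robot and the scene stay as the last step left them, time stands still between calls to the robot, and variables do not carry over. Pictures are saved under pics/ and viewed, at most 10 in all, crops included, and the job is handed in when it is done.

```bash
mkdir -p pics; ls; python3 - <<'E'
from station import monitor, eyes, job, manip
import cv2,pickle,numpy as np
print(manip.nose_length, [a for a in dir(manip) if a[0]!='_'])
print(monitor.sense())
for n in("top","side"):
    s=eyes.snapshot(n); pickle.dump(s,open(n+'0.pkl','wb')); cv2.imwrite(f'pics/{n}0.png',s['pixels'][:,:,::-1]); print(s['intrinsics'],s['eye'],s['attitude'])
E
```

```text
pics
0.014 ['PlanningError', 'nose_length']
{'t': 0.0, 'q': array([ 1.08650969e+00,  5.28486086e-01,  1.43395283e+00,  1.23523995e-05,
        1.18143062e+00, -1.78483665e-01]), 'qd': array([-0.00035638,  0.00055311,  0.00262004, -0.00138768,  0.0008098 ,
        0.0007762 ]), 'tau': array([-1.12495334e-03, -4.42355025e+01, -1.78023255e+01, -5.05363987e-04,
        8.44023773e-03, -8.90442834e-06]), 'tcp_pos': array([0.18777958, 0.59536757, 0.24430531]), 'tool_rot': array([ 1.52308630e-01,  9.88332325e-01, -1.07464299e-03, -3.75795774e-04]), 'force': array([0.55931307, 1.35493057, 0.71221865]), 'ft_torque': array([-0.00873566, -0.01088005,  0.01212992]), 'gripper_force': 0.0, 'finger_gap': 0.9986274190990365}
[[441.07258494   0.         317.75446461]
 [  0.         441.07258494 252.42729062]
 [  0.           0.           1.        ]] [ 0.41914491 -0.03962714  1.40532992] [-0.70111434  0.71142225 -0.02535014  0.04091981]
[[480.07679191   0.         318.12698754]
 [  0.         480.07679191 234.23158277]
 [  0.           0.           1.        ]] [ 0.51150202 -0.87158091  0.93715878] [ 0.92326816 -0.01913566  0.00872595 -0.38357996]
```

View pics/top0.png

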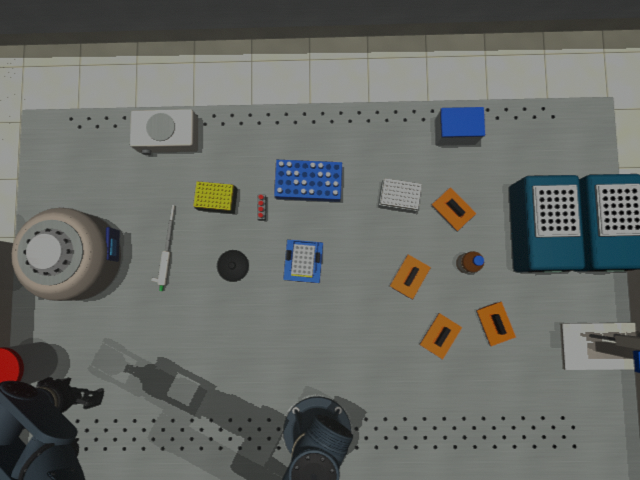

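View pics/side0.png

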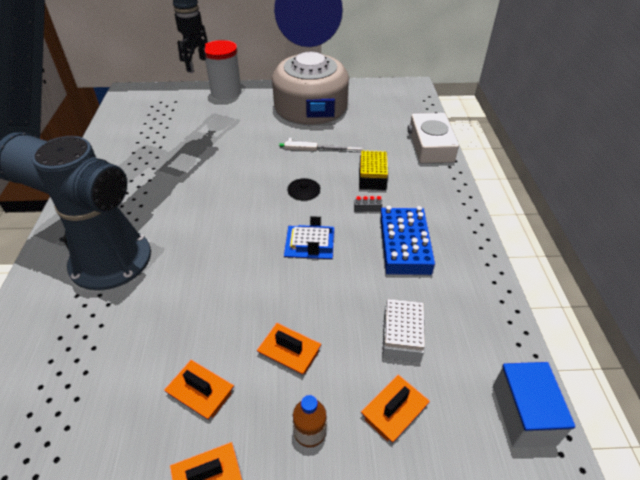

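The top view has the robot base at (318,440), the cassette at (303,261), the rotor lid at (233,265), and four orange covers. The leftmost cover (largest y) is at (410,276). In the side view that cover is at (290,348) and the cassette at (310,240).

```bash
cat > h.py <<'E'
import cv2,numpy as np
from scipy.spatial.transform import Rotation as R
def ray(s,uv,z):
    uv=np.atleast_2d(uv).astype(float);K=s['intrinsics']
    d=np.c_[(uv-[K[0,2],K[1,2]])/[K[0,0],K[1,1]],np.ones(len(uv))]@R.from_quat(s['attitude']).as_matrix().T
    return s['eye']+d*((z-s['eye'][2])/d[:,2])[:,None]
def crop(s,box,k=6):
    x0,y0,x1,y1=box
    return cv2.resize(s['pixels'][y0:y1,x0:x1],None,fx=k,fy=k,interpolation=cv2.INTER_CUBIC)
def unc(p,box,k=6): return (np.asarray(p,float)+.5)/k-.5+np.array(box[:2])
def mask(im,col):
    h=cv2.cvtColor(im,cv2.COLOR_RGB2HSV);H,S,V=cv2.split(h)
    return {'orange':(H<22)&(H>4)&(S>150)&(V>90),'blue':(H>98)&(H<125)&(S>130)&(V>60),
     'black':(V<60),'white':(S<60)&(V>170),'yellow':(H>20)&(H<36)&(S>120)&(V>110)}[col].astype(np.uint8)
def rect(s,box,col,z,k=6):
    """hull of mask -> plane z -> min area rect (centre,size,long-axis angle)"""
    m=mask(crop(s,box,k),col);n,l,st,_=cv2.connectedComponentsWithStats(m)
    pts=np.argwhere(l==1+np.argmax(st[1:,4]))[:,::-1] if col in('orange','black') else np.concatenate([np.argwhere(l==i)[:,::-1] for i in range(1,n) if st[i,4]>60])
    hull=cv2.convexHull(pts.astype(np.int32))[:,0]
    w=ray(s,unc(hull,box,k),z)[:,:2]
    c,sz,a=cv2.minAreaRect((w*1000).astype(np.float32))
    if sz[0]<sz[1]: sz=sz[::-1];a+=90
    a=(a+90)%180-90
    return np.round(c,1),np.round(sz,1),round(a,2)
E
python3 - <<'E'
from h import *
import pickle
t=pickle.load(open('top0.pkl','rb'));s=pickle.load(open('side0.pkl','rb'))
B=(275,230,335,290);C=(380,245,440,310)
print('cass top',rect(t,B,'blue',.008));print('cover top',rect(t,C,'orange',.021));print('handle top',rect(t,C,'black',.056))
print('cover side',rect(s,(250,318,330,380),'orange',.021),'handle side',rect(s,(250,318,330,380),'black',.056))
print('cass side',rect(s,(275,215,345,265),'blue',.008))
for c,z in(('white',.026),('yellow',.02)): print(c,rect(t,(280,235,325,285),c,z))
a=np.hstack([cv2.resize(crop(t,B),(390,390)),cv2.resize(crop(t,C),(390,390))])
cv2.imwrite('pics/c1.png',a[:,:,::-1])
E
```

```text
cass top (array([525.1,  37.7]), array([128.9, 114.8]), -5.75)
cover top (array([ 470. , -296.5]), array([115.7,  80.9]), -31.21)
handle top (array([ 469.8, -294. ]), array([60.9, 15.9]), -31.14)
cover side (array([ 473.7, -300.3]), array([120. ,  84.5]), -31.18) handle side (array([ 472.7, -308.7]), array([67.4, 27.9]), -30.89)
cass side (array([527.2,  37.9]), array([128.8, 125.9]), -5.62)Traceback (most recent call last):
  File "<stdin>", line 8, in <module>
  File "h.py", line 18, in rect
    pts=np.argwhere(l==1+np.argmax(st[1:,4]))[:,::-1] if col in('orange','black') else np.concatenate([np.argwhere(l==i)[:,::-1] for i in range(1,n) if st[i,4]>60])
                                                                                       ~~~~~~~~~~~~~~^^^^^^^^^^^^^^^^^^^^^^^^^^^^^^^^^^^^^^^^^^^^^^^^^^^^^^^^^^^^^^^
ValueError: need at least one array to concatenate
```

```bash
cat >> h.py <<'E'
CY=-5.7;CO=np.array([.5380,.0364])
def cas(x,y):  # cassette -> world xy
    c,s=np.cos(np.radians(CY)),np.sin(np.radians(CY)); return CO+[c*x-s*y,s*x+c*y]
def go(pos,yaw):
    """print turn (fraction) and then shift (fraction, in the turned tool frame) to reach pos"""
    from station import monitor
    st=monitor.sense();T=R.from_euler('z',yaw,degrees=True)*R.from_euler('x',180,degrees=True);Q=R.from_quat(st['tool_rot'])
    print('turn',np.round((Q.inv()*T).as_rotvec()/.12,3),'shift',np.round(T.inv().apply(np.array(pos)-st['tcp_pos'])/.8,5),'tcp',np.round(st['tcp_pos'],4),'F',np.round(st['force'],2),'t',st['t'])
E
python3 - <<'E'
from h import *
import pickle
t=pickle.load(open('top0.pkl','rb'))
B=(275,230,335,290);C=(380,245,440,310)
a=np.hstack([cv2.resize(crop(t,B),(390,390)),cv2.resize(crop(t,C),(390,390))])
cv2.imwrite('pics/c1.png',a[:,:,::-1])
go([*cas(-.096,0),.08],180+CY)
E
```

```text
turn [-0.016 -0.005 -1.72 ] shift [-0.38493 -0.65189  0.20553] tcp [0.1879 0.5955 0.2444] F [-0.77 -0.57  0.06] t 0.1
```

View pics/c1.png

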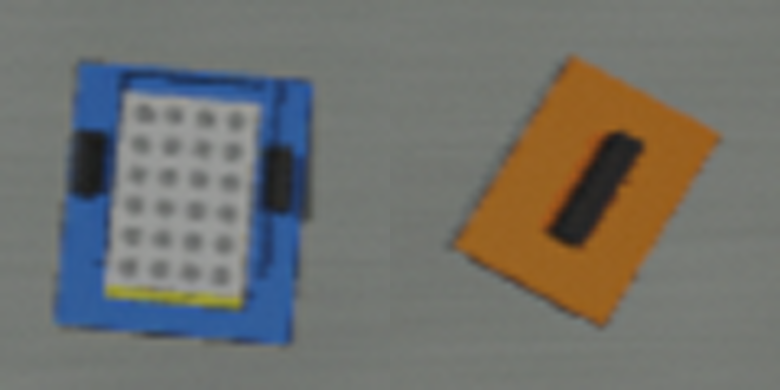

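The crop shows the plates sticking out of the near end of the cassette, with yellow showing under white. The catches are at the cassette's left and right, and the handle runs along the cover's long side.

```bash
python3 -m pendant '[[[0,0,0,-0.008,0,-0.86,0],[0,0,0,-0.008,0,-0.86,0],[-0.0241,-0.0407,0,0,0,0,0],[-0.0241,-0.0407,0,0,0,0,0],[-0.0241,-0.0407,0,0,0,0,0],[-0.0241,-0.0407,0,0,0,0,0],[-0.0241,-0.0407,0,0,0,0,0],[-0.0241,-0.0407,0,0,0,0,0],[-0.0241,-0.0407,0.015,0,0,0,0],[-0.0241,-0.0407,0.015,0,0,0,0],[-0.0241,-0.0407,0.015,0,0,0,0],[-0.0241,-0.0407,0.015,0,0,0,0],[-0.0241,-0.0407,0.015,0,0,0,0],[-0.0241,-0.0407,0.015,0,0,0,0],[-0.0241,-0.0407,0.015,0,0,0,0],[-0.0241,-0.0407,0.015,0,0,0,0],[-0.0241,-0.0407,0.01,0,0,0,0],[-0.0241,-0.0407,0,0,0,0,0],[0,0,0,0,0,0,0]]]' 40; python3 -c "
from h import *
go([*cas(-.094,0),.0255],180+CY)"
```

```text
t: 2.0
tcp_pos: [0.4469, 0.0434, 0.1401]
tool_rot: [0.052, 0.999, 0.0, 0.002]
force: [1.0, -0.1, -0.1]
finger_gap: -0.001
gripper_force: 0.0
turn [ 0.009  0.034 -0.043] shift [0.00335 0.00259 0.1433 ] tcp [0.4469 0.0434 0.1401] F [ 1.   -0.1  -0.08] t 2.0
```

```bash
python3 -m pendant '[[[0.0034,0.0026,0.04,0.009,0.03,-0.043,0],[0,0,0.04,0,0,0,0],[0,0,0.035,0,0,0,0],[0,0,0.015,0,0,0,0],[0,0,0.01,0,0,0,0],[0,0,0,0,0,0,0],[0,0,0,0,0,0,0]]]' ; python3 -c "
from h import *
from station import eyes
go([*cas(-.058,0),.0255],180+CY)
s=eyes.snapshot('side');cv2.imwrite('pics/p1.png',crop(s,(265,195,365,270),7)[:,:,::-1])"
```

```text
t: 2.7
tcp_pos: [0.4408, 0.05, 0.0287]
tool_rot: [0.047, 0.999, 0.0, -0.001]
force: [0.2, 0.7, 1.1]
finger_gap: -0.001
gripper_force: 0.0
turn [ 0.007 -0.025  0.048] shift [-0.05012 -0.00481  0.00406] tcp [0.4408 0.05   0.0287] F [0.17 0.73 1.05] t 2.7
```

View pics/p1.png

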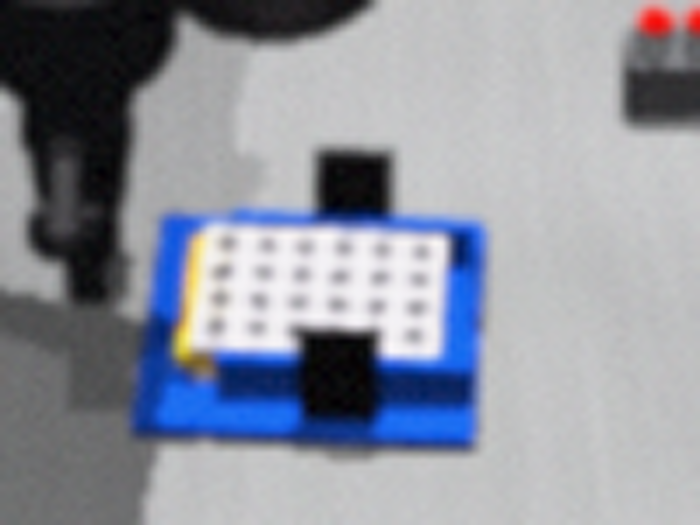

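The gripper is shut in front of the cassette's open end, with its tip near crop (90,300). The catches and plates are untouched. I'll check how steady the pose readings are.

```bash
for i in 1 2 3; do python3 -m pendant '[[[0,0,0,0,0,0,0]]]' | sed -n 1,4p; done; python3 -c "
from h import *
from station import eyes
s=eyes.snapshot('side');print(ray(s,[277.9,237.9],.012))
go([*cas(-.058,0),.0255],180+CY)"
```

```text
t: 2.85
tcp_pos: [0.4412, 0.0497, 0.0292]
tool_rot: [0.047, 0.999, 0.0, -0.001]
force: [-0.1, 0.2, 0.7]
t: 2.95
tcp_pos: [0.4411, 0.0497, 0.0291]
tool_rot: [0.047, 0.999, 0.0, -0.001]
force: [-0.7, 0.7, 0.3]
t: 3.05
tcp_pos: [0.4409, 0.0497, 0.0289]
tool_rot: [0.047, 0.999, 0.0, -0.001]
force: [0.8, 0.2, -0.4]
[[0.44236101 0.04704623 0.012     ]]
turn [ 0.007 -0.021  0.043] shift [-0.0499 -0.0044  0.0041] tcp [0.4409 0.0496 0.0288] F [ 0.9  -0.07  0.08] t 3.1
```

```bash
python3 -m pendant '[[[0,-0.0044,0.005,0,0,0.04,0],[0,0,0,0,0,0,0],[-0.005,0,0,0,0,0,0],[-0.005,0,0,0,0,0,0],[-0.005,0,0,0,0,0,0],[-0.005,0,0,0,0,0,0],[-0.005,0,0,0,0,0,0],[-0.005,0,0,0,0,0,0],[-0.005,0,0,0,0,0,0],[-0.005,0,0,0,0,0,0],[0,0,0,0,0,0,0],[0,0,0,0,0,0,0]]]' ; python3 -c "
from h import *
go([*cas(-.058,0),.0255],180+CY)"
```

```text
t: 4.3
tcp_pos: [0.4726, 0.0429, 0.0243]
tool_rot: [0.05, 0.999, 0.0, -0.001]
force: [-0.7, 0.3, 0.3]
finger_gap: 0.001
gripper_force: 0.0
turn [ 0.006 -0.021  0.004] shift [-9.65e-03 -1.00e-05 -1.53e-03] tcp [0.4726 0.0429 0.0243] F [-0.72  0.28  0.35] t 4.3
```

```bash
python3 -m pendant '[[[-0.003,0,0,0,0,0,0],[-0.003,0,0,0,0,0,0],[-0.002,0,0,0,0,0,0],[0,0,0,0,0,0,0]]]'|sed -n 1,4p; python3 -m pendant '[[[-0.0012,0,0,0,0,0,0],[0,0,0,0,0,0,0]]]' |sed -n 2,4p;python3 -m pendant '[[[-0.0012,0,0,0,0,0,0],[0,0,0,0,0,0,0]]]' |sed -n 2,4p;  python3 -c "
from h import *
go([*cas(-.058,0),.0255],180+CY)"
```

```text
t: 4.7
tcp_pos: [0.4788, 0.0424, 0.0242]
tool_rot: [0.049, 0.999, 0.0, -0.002]
force: [-0.8, 0.4, 0.2]
tcp_pos: [0.4797, 0.0422, 0.0242]
tool_rot: [0.05, 0.999, 0.0, -0.001]
force: [-0.2, 0.3, -1.3]
tcp_pos: [0.4802, 0.0422, 0.0242]
tool_rot: [0.049, 0.999, 0.001, -0.002]
force: [-1.3, -0.6, -0.5]
turn [ 0.007 -0.034  0.004] shift [-1.0e-04 -8.0e-05 -1.6e-03] tcp [0.4802 0.0422 0.0242] F [-1.27 -0.59 -0.48] t 5.1
```

```bash
for i in 1 2 3 4; do python3 -m pendant '[[[-0.0012,0,0,0,0,0,0],[0,0,0,0,0,0,0]]]' |sed -n '2p;4p'; done; python3 -c "
from h import *
from station import eyes
go([*cas(-.058,0),.0255],180+CY)
s=eyes.snapshot('top');cv2.imwrite('pics/p2.png',np.hstack([crop(s,(275,230,335,295),6),crop(eyes.snapshot('side'),(275,200,345,265),6)])[:,:,::-1])"
```

```text
tcp_pos: [0.4803, 0.0423, 0.0242]
force: [-4.1, 0.2, 2.2]
tcp_pos: [0.4804, 0.0423, 0.0242]
force: [-5.9, 0.2, 3.6]
tcp_pos: [0.4804, 0.0423, 0.0241]
force: [-7.0, -0.5, 4.4]
tcp_pos: [0.4804, 0.0423, 0.0241]
force: [-7.3, -0.6, 6.2]
turn [ 0.008 -0.097  0.007] shift [ 0.00015 -0.00021 -0.00172] tcp [0.4804 0.0423 0.0241] F [-7.3  -0.59  6.25] t 5.9
```

View pics/p2.png

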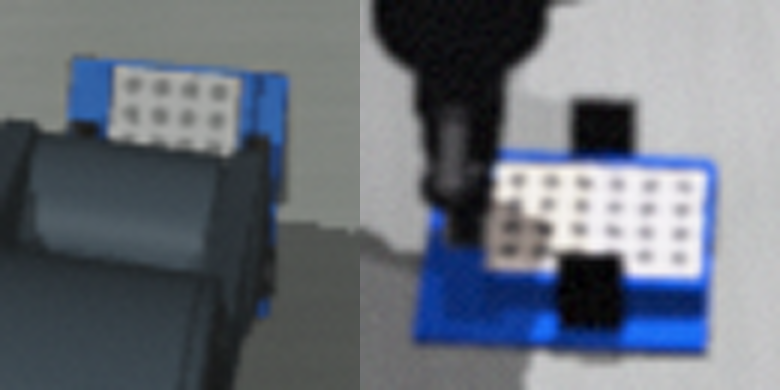

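The plates met the fence with the fingers exactly at their nominal place (TCP at cassette x -58). The side crop shows one flush stack against the fingertip at (485,240). Next I back off, rise and open.

```bash
python3 -m pendant '[[[0.01,0,0,0,0,0,0],[0.02,0,0,0,0,0,0],[0.02,0,0,0,0,0,0],[0,0,-0.05,0,0,0,0.5],[0,0,-0.05,0,0,0,0.5],[0,0,-0.05,0,0,0,0.5],[0,0,0,0,0,0,0.5],[0,0,0,0,0,0,0.5]]]'; python3 -c "
from h import *
go([.4705,-.2965,.12],180-31.2)"
```

```text
t: 6.8
tcp_pos: [0.4468, 0.0454, 0.1455]
tool_rot: [0.05, 0.999, 0.0, 0.001]
force: [-0.7, -0.1, 0.1]
finger_gap: 0.5
gripper_force: 0.0
turn [0.01  0.022 3.712] shift [-0.24666 -0.3502   0.03183] tcp [0.4468 0.0454 0.1455] F [-0.74 -0.09  0.11] t 6.8
```

```bash
python3 -m pendant '[[[0,0,0,0.002,0.005,0.928,0.5],[0,0,0,0.002,0.005,0.928,0.5],[0,0,0,0.002,0.005,0.928,0.5],[0,0,0,0.002,0.005,0.928,0.5],[-0.0274,-0.0389,0,0,0,0,0.5],[-0.0274,-0.0389,0,0,0,0,0.5],[-0.0274,-0.0389,0,0,0,0,0.5],[-0.0274,-0.0389,0,0,0,0,0.5],[-0.0274,-0.0389,0,0,0,0,0.5],[-0.0274,-0.0389,0,0,0,0,0.5],[-0.0274,-0.0389,0,0,0,0,0.5],[-0.0274,-0.0389,0.015,0,0,0,0.5],[-0.0274,-0.0389,0.015,0,0,0,0.5],[0,0,0,0,0,0,0.5],[0,0,0,0,0,0,0.5],[0,0,0,0,0,0,0.5]]]'; python3 - <<'E'
from h import *
from station import eyes
go([.4705,-.2965,.040],180-31.2)
t=eyes.snapshot('top')
a=crop(t,(275,230,335,295),6);cv2.imwrite('pics/p3.png',a[:,:,::-1])
print('cass',rect(t,(275,230,335,290),'blue',.008))
m=mask(a,'white')*0
h=cv2.cvtColor(a,cv2.COLOR_RGB2HSV);m=((h[...,1]<45)&(h[...,2]>135)).astype(np.uint8)
n,l,st,_=cv2.connectedComponentsWithStats(m[90:330,60:300]);i=1+np.argmax(st[1:,4]);p=np.argwhere(l==i)[:,::-1]+[60,90]
w=ray(t,unc(cv2.convexHull(p.astype(np.int32))[:,0],(275,230)),.026)[:,:2]*1000
print(cv2.minAreaRect(w.astype(np.float32)),'home',cas(0,0))
E
```

```text
t: 8.4
tcp_pos: [0.4676, -0.2947, 0.1187]
tool_rot: [0.269, 0.963, 0.0, -0.004]
force: [0.2, 0.1, 0.1]
finger_gap: 0.502
gripper_force: 0.0
turn [-0.011 -0.07   0.003] shift [-4.200e-03 -4.000e-05  9.836e-02] tcp [ 0.4676 -0.2947  0.1187] F [0.21 0.1  0.12] t 8.4
cass (array([525. ,  37.7]), array([128.7, 114.8]), -5.87)
((534.0216674804688, 37.06532287597656), (67.07793426513672, 86.85736846923828), 84.42496490478516) home [0.538  0.0364]
```

View pics/p3.png

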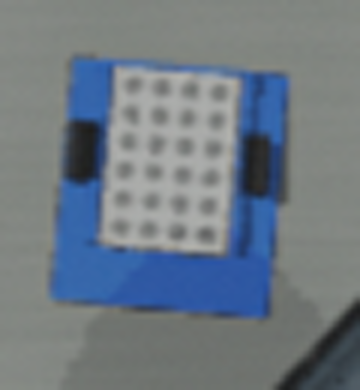

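The stack is flush and home: no yellow shows below the white plate, whose near edge is at crop row 248. Now down onto the handle.

```bash
python3 -m pendant '[[[-0.0042,0,0.03,-0.01,-0.07,0,0.5],[0,0,0.03,0,0,0,0.5],[0,0,0.02,0,0,0,0.5],[0,0,0.01,0,0,0,0.5],[0,0,0.005,0,0,0,0.5],[0,0,0,0,0,0,0.5],[0,0,0,0,0,0,0.5]]]'; python3 -c "
from h import *
go([.4705,-.2965,.040],180-31.2)"
```

```text
t: 9.15
tcp_pos: [0.4717, -0.2981, 0.0446]
tool_rot: [0.269, 0.963, -0.001, 0.002]
force: [0.5, -0.3, 0.1]
finger_gap: 0.501
gripper_force: 0.0
turn [-0.011  0.036  0.004] shift [0.00231 0.00087 0.00575] tcp [ 0.4717 -0.2981  0.0446] F [ 0.54 -0.29  0.11] t 9.15
```

```bash
python3 -m pendant '[[[0.0023,0.0009,0.0068,-0.01,0.03,0,0.5],[0,0,0,0,0,0,0.5],[0,0,0,0,0,0,0.05],[0,0,0,0,0,0,0],[0,0,0,0,0,0,0],[0,0,0,0,0,0,0],[0,0,0,0,0,0,0],[0,0,0,0,0,0,0]]]' 100; python3 -c "
from h import *
go([.4705,-.2965,.16],180-31.2)"
```

```text
t: 9.95
tcp_pos: [0.4701, -0.2965, 0.0388]
tool_rot: [0.269, 0.963, 0.0, -0.0]
force: [-0.5, 0.4, 5.3]
finger_gap: 0.149
gripper_force: 97.9
turn [ 0.001 -0.002 -0.   ] shift [-0.00038  0.00025 -0.15153] tcp [ 0.4701 -0.2965  0.0388] F [-0.48  0.41  5.28] t 9.95
```

```bash
python3 -m pendant '[[[0,0,-0.01,0,0,0,0],[0,0,-0.03,0,0,0,0],[0,0,-0.04,0,0,0,0],[0,0,-0.04,0,0,0,0],[0,0,-0.03,0,0,0,0],[0,0,0,0,0,0,0],[0,0,0,0,0,0,0]]]'; python3 -c "
from h import *
go([*cas(0,0),.14],180+CY)"
```

```text
t: 10.65
tcp_pos: [0.4699, -0.2963, 0.1585]
tool_rot: [0.269, 0.963, 0.0, -0.0]
force: [-0.3, -0.7, -1.7]
finger_gap: 0.141
gripper_force: 97.5
turn [ 2.000e-03 -4.000e-03 -3.708e+00] shift [-0.04338  0.42224  0.02309] tcp [ 0.4699 -0.2963  0.1585] F [-0.28 -0.68 -1.74] t 10.65
```

```bash
python3 -m pendant '[[[0,0,0,0,0,-0.927,0],[0,0,0,0,0,-0.927,0],[0,0,0,0,0,-0.927,0],[0,0,0,0,0,-0.927,0],[-0.0043,0.0422,0,0,0,0,0],[-0.0043,0.0422,0,0,0,0,0],[-0.0043,0.0422,0,0,0,0,0],[-0.0043,0.0422,0,0,0,0,0],[-0.0043,0.0422,0,0,0,0,0],[-0.0043,0.0422,0,0,0,0,0],[-0.0043,0.0422,0,0,0,0,0],[-0.0043,0.0422,0.005,0,0,0,0],[-0.0043,0.0422,0.01,0,0,0,0],[-0.0043,0.0422,0.008,0,0,0,0],[0,0,0,0,0,0,0],[0,0,0,0,0,0,0],[0,0,0,0,0,0,0]]]'; python3 - <<'E'
from h import *
from station import eyes
go([*cas(0,0),.1],180+CY)
t=eyes.snapshot('top');s=eyes.snapshot('side');z=.14-.0388+.021
print('cover top',rect(t,(265,220,350,300),'orange',z),'side',rect(s,(260,160,370,265),'orange',z),'home',cas(0,0))
cv2.imwrite('pics/p4.png',np.hstack([cv2.resize(crop(t,(260,215,350,305),4),(390,390)),cv2.resize(crop(s,(260,165,360,265),4),(390,390))])[:,:,::-1])
E
```

```text
t: 12.35
tcp_pos: [0.5372, 0.0355, 0.1393]
tool_rot: [0.05, 0.999, 0.0, -0.001]
force: [-0.6, 0.3, -1.0]
finger_gap: 0.146
gripper_force: 97.9
turn [ 0.002 -0.022 -0.004] shift [-0.00086  0.00126  0.04907] tcp [0.5372 0.0355 0.1393] F [-0.63  0.35 -0.97] t 12.35
cover top (array([505.8,  52. ]), array([58.2, 26. ]), 78.91) side (array([540. ,  33.5]), array([114.6,  91.8]), -5.67) home [0.538  0.0364]
```

View pics/p4.png

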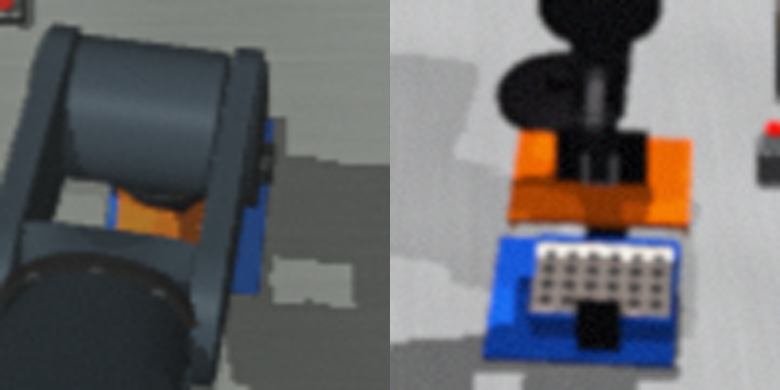

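The side view shows the cover level and square above the cassette, panel edge from (510,220) to (690,225), with the plates flush beneath it. After a small correction I descend.

```bash
python3 -m pendant '[[[-0.0008,0.0012,0.02,0,-0.02,0,0],[0,0,0.02,0,0,0,0],[0,0,0.02,0,0,0,0],[0,0,0.01,0,0,0,0],[0,0,0.007,0,0,0,0],[0,0,0,0,0,0,0],[0,0,0,0,0,0,0],[0,0,0,0,0,0,0]]]'; python3 -c "
from h import *
go([*cas(0,0),.0508],180+CY)"
```

```text
t: 13.25
tcp_pos: [0.5392, 0.0369, 0.0792]
tool_rot: [0.05, 0.999, 0.0, 0.002]
force: [1.0, -0.4, -1.8]
finger_gap: 0.149
gripper_force: 97.9
turn [ 0.004  0.027 -0.001] shift [ 0.0014  -0.00071  0.03553] tcp [0.5392 0.0369 0.0792] F [ 0.96 -0.45 -1.77] t 13.25
```

```bash
python3 -m pendant '[[[0.001,-0.0006,0.005,0,0.02,0,0],[0,0,0.005,0,0,0,0],[0,0,0.004,0,0,0,0],[0,0,0,0,0,0,0]]]'|sed -n '2,4p'; for i in 1 2 3; do python3 -m pendant '[[[0,0,0.0025,0,0,0,0],[0,0,0,0,0,0,0]]]'|sed -n '2p;4p';done; python3 -c "
from h import *
go([*cas(0,0),.0508],180+CY)"
```

```text
tcp_pos: [0.5377, 0.0368, 0.067]
tool_rot: [0.05, 0.999, 0.0, -0.0]
force: [1.1, 1.1, -1.6]
tcp_pos: [0.538, 0.0366, 0.0657]
force: [0.1, 1.1, 2.6]
tcp_pos: [0.5383, 0.0365, 0.0641]
force: [-1.4, 1.3, 5.5]
tcp_pos: [0.5386, 0.0365, 0.0623]
force: [-1.0, -0.2, 6.3]
turn [0.003 0.012 0.001] shift [ 0.00071 -0.00018  0.01436] tcp [0.5386 0.0365 0.0623] F [-0.97 -0.22  6.26] t 14.25
```

Catches are engaging symmetrically as predicted; I keep pressing.

```bash
for i in 1 2 3 4 5; do python3 -m pendant '[[[0,0,0.0025,0,0,0,0],[0,0,0,0,0,0,0]]]'|sed -n '2p;4p';done; python3 -c "
from h import *
go([*cas(0,0),.0508],180+CY)"
```

```text
tcp_pos: [0.5389, 0.0364, 0.0606]
force: [-1.0, -0.1, 8.7]
tcp_pos: [0.539, 0.0364, 0.0581]
force: [0.6, 0.9, 4.7]
tcp_pos: [0.5388, 0.0364, 0.0555]
force: [1.6, 0.4, 4.0]
tcp_pos: [0.5383, 0.0365, 0.0531]
force: [1.9, -0.1, 2.5]
tcp_pos: [0.5372, 0.0366, 0.0508]
force: [-0.4, -0.3, 0.4]
turn [ 0.004 -0.017 -0.001] shift [-1.0e-03 -1.8e-04 -5.0e-05] tcp [0.5372 0.0366 0.0508] F [-0.37 -0.34  0.39] t 15.25
```

```bash
for i in 1 2 3 4; do python3 -m pendant '[[[0,0,0.0012,0,0,0,0],[0,0,0,0,0,0,0],[0,0,0,0,0,0,0]]]'|sed -n '2p;4p';done
```

```text
tcp_pos: [0.5372, 0.0366, 0.0508]
force: [-1.4, -0.6, 5.9]
tcp_pos: [0.5373, 0.0366, 0.0507]
force: [-1.0, -1.3, 14.1]
tcp_pos: [0.5373, 0.0366, 0.0507]
force: [-4.5, -0.7, 20.5]
tcp_pos: [0.5372, 0.0366, 0.0507]
force: [-4.3, -1.6, 27.2]
```

```bash
python3 -m pendant '[[[0,0,-0.003,0,0,0,0],[0,0,0,0,0,0,0],[0,0,0,0,0,0,0],[0,0,0,0,0,0,0]]]'|sed -n '1,4p';for i in 1 2 3; do python3 -m pendant '[[[0,0,0,0,0,0,0]]]'|sed -n '2p;4p';done; python3 - <<'E'
from h import *
from station import eyes
s=eyes.snapshot('side');cv2.imwrite('pics/p5.png',np.hstack([crop(s,(275,190,355,265),6),crop(eyes.snapshot('top'),(268,225,318,300),6)])[:,:,::-1])
E
```

```text
t: 16.85
tcp_pos: [0.537, 0.0367, 0.0507]
tool_rot: [0.05, 0.999, 0.0, -0.001]
force: [-1.8, -0.3, 13.4]
tcp_pos: [0.537, 0.0367, 0.0507]
force: [-2.6, -1.2, 12.3]
tcp_pos: [0.537, 0.0367, 0.0507]
force: [-2.6, 0.1, 12.6]
tcp_pos: [0.537, 0.0367, 0.0507]
force: [-2.1, -0.3, 13.0]
```

View pics/p5.png

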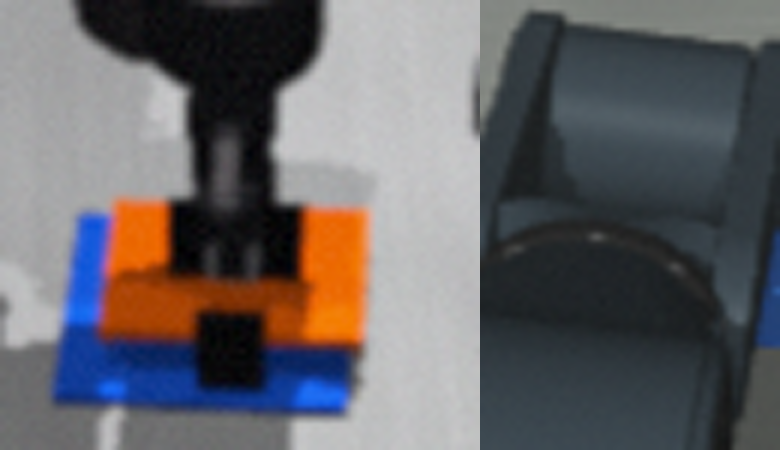

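The cover sits flat on the cassette, and the right catch is hooked over its edge at (230,330). The left catch is hidden behind the gripper, but the force peaked, dropped and stayed near zero until the panel landed, and then rose to a hard stop, so both catches should be over. I trim the push to about 10 N.

```bash
python3 -m pendant '[[[0,0,-0.0007,0,0,0,0],[0,0,0,0,0,0,0],[0,0,0,0,0,0,0],[0,0,0,0,0,0,0]]]'|sed -n '1,2p;4,6p';for i in 1 2 3; do python3 -m pendant '[[[0,0,0,0,0,0,0],[0,0,0,0,0,0,0]]]'|sed -n '4p';done
```

```text
t: 17.65
tcp_pos: [0.537, 0.0367, 0.0508]
force: [-1.5, 0.5, 9.1]
finger_gap: 0.148
gripper_force: 99.6
force: [-1.4, 0.3, 8.8]
force: [-0.9, 0.7, 10.0]
force: [-1.1, -0.5, 8.4]
```

```bash
python3 -c "
from station import job
print(job.sign_off())"
```

```text
the job is handed in; nothing more can be done
None
```

I handed the job in at about 18 s: the plates are squared against the fence and the cover is on the cassette, still held and pressed down with about 10 N; I saw the right catch hooked, but the left was hidden from both cameras, so I judged it snapped from the push force alone.

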